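Set up the telescopic camera mast

ROBOT

A 6-joint arm with a two-finger parallel gripper is mounted at the origin on the work surface; the furniture and walls round the work are solid. World frame = base frame: x ahead of the robot, y to its left, z up, the work surface at z = 0. Lengths are in mm, angles in rad, forces in N, time in s.
With the tool pointing down it reaches from about 350 to 875 mm from the base axis. Payload 4.2 kg.
Tool frame: the origin (TCP) lies midway between the tips of the shut fingers; the grasp point (between the pads) lies 19 mm behind it (tcp_to_grasp is the distance from the TCP to the grasp point, in mm); z points along the fingers, y is the line along which they close (so a half turn about z gives the same grasp; the last joint's range is limited). The gripper opens to 85 mm and grips with 20 to 120 N. Pads are 22 mm wide; open, the fingers measure 114 mm over their backs; the gripper's body (76 mm by 85 mm) begins 54 mm behind the grasp point. The pads swing forward as they close: fully open they stand 13 mm farther back than shut.
Start: joints at [0.259, 0.385, 0.008, 0, -1.194, -0.259], TCP at [624.979, 0.025, 231.312] pointing down, gripper open.
Joint ranges: [-3.14, 3.14], [-1.21, 2.06], [-1.07, 1.41], [-3.16, 2.05], [-2.99, -0.16], [-3.1, 3.1]. Speed limits (rad/s): [2.79, 2.79, 3.14, 3.14, 3.14, 3.14].

INTERFACE

Orientations are given as a unit quaternion [x, y, z, w].
In Python, from bench import read_state, get_image, job_done, tcp_to_grasp gives the robot as it stands.
- The arm moves only by the tool jog_arm, never from a script. Its argument "plan" is a list of rows, each a list of 3 entries, a list of its own where there are three numbers: the finger opening in mm, from 0 to 85.4, then the shift along the tool's x, y, z as a fraction of full scale, then the turn, a rotation vector about the tool's x, y, z as a fraction of full scale. A call has 1 to 10 rows; each row is the pose to reach, as a shift and turn from the pose commanded when the call began, along the tool's axes at that moment; what a row does not reach only later rows make up. Full scale, the value 1, is 0.1 m for a shift and 60 degrees for a turn. A row lasts 1/8 s, in which the tool goes at most 62.5 mm and 10.7 degrees, less where a joint would pass 70% of its speed; a pose out of reach is approached as far as the arm can. A call with a number of a shift or a turn outside -1 to 1 is refused whole. A call with a gripper value outside its range is refused whole. The fingers move at their own pace and stop on an object; the grip force is fixed at half the most. Time passes only in rows, so rows that repeat a pose let the fingers close. It gives the time, the measured TCP pose, the force, the opening and the grip force at its end, in the units of the state.
- read_state(): the state, without advancing time (a new reading comes with each control period).
- get_image(name): name is "scene" or "side" or "wrist"; returns a dict with "img" (480x640x3 uint8, red, green, blue), "range_z" (480x640 float32, mm along the optical axis (not along the pixel's ray), 0 where there is no reading), "intrinsics" (3x3 intrinsics, pixels), "distortion" ([k1, k2, p1, p2, k3] as OpenCV has them; the pictures are not rectified), "extrinsics" (4x4, takes a point from camera to world coordinates); the wrist camera has in their place "tool_from_camera" (4x4, takes a point from camera to tool coordinates, whose origin is the TCP and whose axes are the flange's). Camera axes: x right, y down, z forward; pixel columns grow to the right and rows downward; lengths in mm; the calibration is good to about 2 mm. A picture is of the moment at which its call begins: read the wrist's pose just before it.
- job_done(): hands the job in; it is judged then, once.
The state is a dict: "clock": time; "joints": joint angles; "joint_vel": joint speeds; "joint_efforts": joint torques, N m; "position": TCP position; "ee_rot": TCP orientation; "contact_force": force on the tool from outside, world axes, zero at the start; "wrist_torque": the same for the moment, N m; "gripper_width": finger opening in mm; "grasp_force": force on a finger pad.
Only numpy, scipy, OpenCV 4.12 (cv2) and the standard library are available. Lean on these libraries where they do the work, as an engineer would, in place of code of your own. Each camera call takes 0.05 s, during which the arm holds its last target. There are 200 camera calls.

TASK

Set up the little telescopic camera mast for photographing prints: take it out of the wooden rack, stand it fully home in the socket of the steel base while it is still folded, then press its side button and pull the head up past the first stop to the second stop. Keep the foot down in the socket, and finish while holding the mast by its head at full extension - do not let go. Leave the two wooden handles and the other things on the table where they are.

Things in the scene. Friction and masses are not known exactly. Their poses are not given: they have to be found in the camera images.
- mast_head (a point): Centre of the grip head on top of the telescopic camera mast: a grey rounded block, 24 mm (its x) by 30 mm (its y) by 36 mm high, with a camera plate and stud up to 29 mm above this point. A release button sits on its +y face. z points up along the mast. Gripped along x (24 mm wide) the button stays out. While folded this point is 138 mm above the foot.
- mast_button_face (a point): Centre of the outer face of the release button on the head's +y face, 20 mm from the head's centre and level with it: a black round button 17 mm across, 5 mm proud, pressed inward (-y) until flush. Squeezing the head between two fingers along its y axis (35 mm over the button) presses it.
- mast_foot (a point): Centre of the underside of the mast's lower part, the sleeve: a round aluminium tube 26 mm thick, 118 mm long, with a black collar (30 mm across, 14 mm high) at its top, 2 mm under the folded head, and a tapered tip (16 mm across, over 6 mm). z points up along it. At the start it stands in one of the rack's holes, foot 14 mm above the table.
- mast_slide (a joint): How far the mast is drawn out, m: 0 folded, 0.04 first stop, 0.08 second stop (solid end of travel). Under 1 N of friction. With the button out it is locked (2 mm play) when folded and at the first stop; with the button kept pressed it runs past. The second stop does not lock: let go, the rod sinks back to about 0.05. Pulled beyond it, the whole mast lifts.
- mast_button (a joint): Release button travel, m: 0 out, 0.0055 fully pressed; the latch is free beyond about 0.003. Its spring gives 3 N at first, 6 N at the bottom.
- socket_mouth (a point): Centre of the mouth of the socket, a round upright hole 28.5 mm wide and 41 mm deep with a 4 mm chamfer, in a dark steel base fixed to the table (block 62x62 mm on a plate 120x120x9 mm). The mouth is 55 mm above the table.
- socket_floor (a point): Centre of the socket's floor, 14 mm above the table, straight below the mouth; the mast's foot rests here when it is fully home.
- rack_top (a point): Centre of the top of the fixed wooden storage rack, 56x182 mm, top 55 mm above the table. Three holes, 29 mm wide and 41 mm deep, lie along its y axis at -60, 0 and +60 mm; one holds the mast, the others the two plain wooden handles. Which is where changes.
- chest_front (a point): Middle of the top front edge of the fixed wooden drawer chest, which stands at the back between rack and base: 253 mm deep (away from the robot), 200 mm wide, 223 mm high; its open top drawer sticks out about 90 mm to the right, 140 to 210 mm above the table. Carry the mast round in front of it.
- mast: The whole mast: sleeve (about 0.45 kg) with sliding rod, head and button (about 0.16 kg). It is loose in rack and socket, held down by its weight only. Its origin is the point mast_foot.
- masking_tape: Bystander: flat roll of cream masking tape, 96 mm across, 24 mm high. Origin at the centre of its underside.
- eraser: Bystander: white eraser, 22x58x12 mm. Origin at the centre of its underside.
- rubber_stamp: Bystander: small wooden hand stamp, 30x42x60 mm. Origin at the centre of its underside.
- glue_stick: Bystander: glue stick lying on its side, 24x96x24 mm. Origin at the centre of its underside.
- handle_a: Bystander: plain turned wooden handle, 98 mm long, 25 mm thick, standing in another hole of the rack (top about 112 mm above the table). Origin at the centre of its underside.
- handle_b: Bystander: plain turned wooden handle, 88 mm long, 25 mm thick, standing in another hole of the rack (top about 102 mm above the table). Origin at the centre of its underside.
Things that resemble listed ones, but are neither listed nor needed, are in the scene too. Of the things that look like the mast, the largest one is meant.

How it is judged (in metres and radians):
On the way, in this order (a step that is already met when the one before it is completed fails the run):
1. the mast is lifted out of the rack (height (world z) of mast_foot above 0.056 m), for 0.1 s.
2. the mast stands fully home in the socket, still folded (horizontal distance between mast_foot and socket_floor below 0.007 m and angle between mast_foot's own z axis and vertical below 0.12 rad and z of mast_foot in the frame of socket_floor below 0.005 m and value of joint mast_slide below 0.008 m), for 0.2 s.
3. the head is drawn past the first stop with the foot in the socket (horizontal distance between mast_foot and socket_floor below 0.007 m and angle between mast_foot's own z axis and vertical below 0.12 rad and z of mast_foot in the frame of socket_floor below 0.012 m and value of joint mast_slide above 0.055 m), for 0.05 s.
At the end, for the whole second after the job is handed in: The mast stands in the socket (foot within 7 mm of its axis, at most 12 mm off its floor, within 0.12 rad of upright), is drawn out to within 4 mm of the second stop, at rest, and the fingers still hold it (horizontal distance between mast_foot and socket_floor below 0.007 m and angle between mast_foot's own z axis and vertical below 0.12 rad and z of mast_foot in the frame of socket_floor below 0.012 m and value of joint mast_slide above 0.076 m and height (world z) of mast_head above 0.222 m and contact force between the fingers and mast above 2 N and linear speed of mast below 0.02 m/s); the arm keeps its last pose, push and grip.
It fails at once if a wooden handle or another thing on the table is moved by more than 25 mm (distance of any of masking_tape, eraser, rubber_stamp, glue_stick, handle_a, handle_b from where it was at the start of the episode above 0.025 m).
It also fails if it takes over 64 s, if anything falls off the work surface, if the arm or the gripper's body presses on something with over 40 N, if the wrist force passes 120 N, or if a joint passes its speed limit or range.

## Working session

There is one attempt and no reset: what is moved stays moved. The work goes in short steps, Python scripts to look and compute and a tool call to move; the robot and the scene stay as the last step left them, time stands still between calls to the robot, and variables do not carry over. Pictures are saved under pics/ and viewed, at most 10 in all, crops included, and the job is handed in when it is done.

Besides the shell and the picture viewer there is one more tool, called after ">>>" as name(argument=value, ...) on one line, values as JSON. jog_arm: Moves the arm, as the interface text tells. Its arguments: {"type":"object","properties":{"plan":{"type":"array"}},"required":["plan"]}

```bash
mkdir -p pics; cat > h.py <<'E'
import numpy as np, cv2
from bench import *
def world(im,uv):
    """pixels -> world points using range"""
    uv=np.atleast_2d(np.array(uv,float)); K,D=im["intrinsics"],im["distortion"]
    n=cv2.undistortPoints(uv.reshape(-1,1,2),np.array(K),np.array(D)).reshape(-1,2)
    z=np.array([im["range_z"][int(v),int(u)] for u,v in uv])
    P=np.c_[n*z[:,None],z]; E=np.array(im["extrinsics"]); return P@E[:3,:3].T+E[:3,3]
def save(im,n,crop=None,s=1):
    a=im["img"][:,:,::-1]
    if crop: x0,y0,x1,y1=crop; a=a[y0:y1,x0:x1]
    cv2.imwrite(f"pics/{n}.png",cv2.resize(a,None,fx=s,fy=s,interpolation=cv2.INTER_CUBIC))
E
python3 - <<'E'
from h import *
import pickle
s=read_state();print({k:np.round(v,3) for k,v in s.items()},tcp_to_grasp)
for n in("scene","side"):
    im=get_image(n);save(im,n);pickle.dump(im,open(n+".pkl","wb"));print(np.round(im["extrinsics"],2))
E
```

```text
{'clock': np.float64(0.0), 'joints': array([ 0.259,  0.386,  0.007, -0.   , -1.194, -0.259]), 'joint_vel': array([-0.001,  0.   , -0.   ,  0.001, -0.001, -0.   ]), 'joint_efforts': array([-1.0000e-03, -3.9229e+01,  1.8840e+01,  4.1860e+00, -5.0000e-03,
        0.0000e+00]), 'position': array([ 6.24410e+02, -8.00000e-03,  2.30219e+02]), 'ee_rot': array([-0.707,  0.707,  0.001, -0.001]), 'contact_force': array([-0.1  , -0.367, -1.143]), 'wrist_torque': array([ 0.   , -0.009,  0.028]), 'grasp_force': np.float64(0.0), 'gripper_width': np.float64(85.042)} 18.700000000000003
[[ 6.8000e-01 -3.9000e-01  6.2000e-01 -2.7668e+02]
 [-7.3000e-01 -3.5000e-01  5.8000e-01 -6.6394e+02]
 [-0.0000e+00 -8.5000e-01 -5.2000e-01  7.3477e+02]
 [ 0.0000e+00  0.0000e+00  0.0000e+00  1.0000e+00]]
[[-8.8000e-01 -2.9000e-01  3.8000e-01 -1.9420e+01]
 [-4.8000e-01  5.0000e-01 -7.2000e-01  8.3419e+02]
 [ 2.0000e-02 -8.2000e-01 -5.8000e-01  8.0540e+02]
 [ 0.0000e+00  0.0000e+00  0.0000e+00  1.0000e+00]]
```

View pics/scene.png

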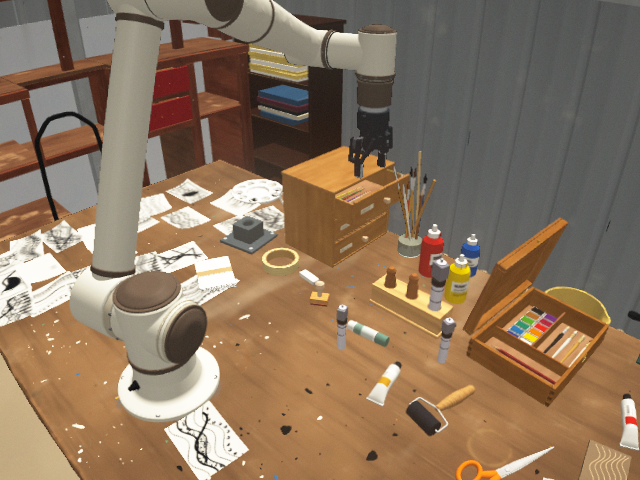

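View pics/side.png

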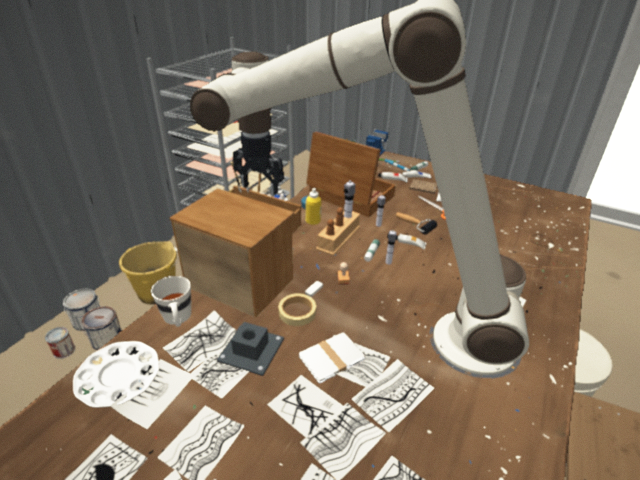

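Three mast-like things in scene: (438,285) standing in the rack, (342,325) and (446,340) standing free and smaller. The one in the rack is the largest and fits "stands in one of the rack's holes". The base is at scene (248,230) / side (250,340). I'll confirm this in one crop.

```bash
python3 - <<'E'
from h import *
import pickle
S=pickle.load(open("scene.pkl","rb"));D=pickle.load(open("side.pkl","rb"))
a=S["img"][240:380,320:480,::-1];b=D["img"][170:270,310:410,::-1]
f=lambda x,w,h:cv2.resize(x,(w,h),interpolation=cv2.INTER_CUBIC)
cv2.imwrite("pics/c1.png",np.hstack([f(a,400,350),f(b,350,350)]))
# point clouds
for n,im in(("scene",S),("side",D)):
    v,u=np.mgrid[0:480,0:640];uv=np.c_[u.ravel(),v.ravel()]
    P=world(im,uv);ok=(im["range_z"].ravel()>0);P=P[ok];c=im["img"].reshape(-1,3)[ok]
    np.savez(n+"_pc.npz",P=P,c=c,uv=uv[ok])
    def get(u,v,r):
        w=uv[ok];return P[(abs(w[:,0]-u)<r[0])&(abs(w[:,1]-v)<r[1])]
    mu=(438,285,(10,28)) if n=="scene" else (348,200,(9,22))
    q=get(*mu);print(n,"mast pts z rng",np.percentile(q,[5,50,95],axis=0).round(0).tolist())
    bu=(248,230,(35,25)) if n=="scene" else (250,340,(35,35))
    q=get(*bu);t=q[abs(q[:,2]-55)<5];print("block top",len(t),t.min(0).round(1),t.max(0).round(1))
    t=q[abs(q[:,2]-9)<3];print("plate",len(t),t.min(0).round(1),t.max(0).round(1))
    ru=(412,300,(50,40)) if n=="scene" else (338,228,(30,25))
    q=get(*ru);t=q[abs(q[:,2]-55)<4];print("rack",len(t),cv2.minAreaRect(t[:,:2].astype(np.float32)))
E
```

```text
scene mast pts z rng [[480.0, -307.0, 1.0], [489.0, -293.0, 97.0], [649.0, -190.0, 172.0]]
block top 262 [423.7 256.9  50.2] [493.9 327.7  60. ]
plate 691 [390.2 158.3   6. ] [644.1 502.   12. ]
rack 1083 ((556.5238647460938, -231.70321655273438), (185.0767822265625, 182.51913452148438), 89.96668243408203)
side mast pts z rng [[476.0, -407.0, 15.0], [496.0, -289.0, 92.0], [575.0, -232.0, 168.0]]
block top 509 [421.8 256.7  50.1] [494.2 329.8  59.6]
plate 1276 [386.4 133.2   6. ] [590.6 360.7  12. ]
rack 378 ((541.2427368164062, -229.635986328125), (154.43536376953125, 188.0724639892578), 0.0917087122797966)
```

View pics/c1.png

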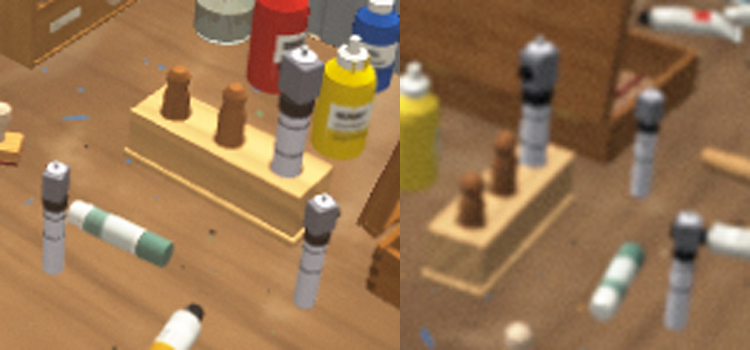

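The crop confirms it. The rack mast (crop ~295,110 / 537,100) is clearly larger than the two free-standing copies, and its dark button shows on the side view's left face (side px ~346,191). Next, the geometry.

```bash
python3 - <<'E'
from h import *
for n in("scene","side"):
    d=np.load(n+"_pc.npz");P,c,uv=d["P"],d["c"],d["uv"]
    near=(abs(P[:,0]-500)<130)&(abs(P[:,1]+230)<150)
    m=near&(abs(P[:,2]-55)<3); 
    # rack: warm colour
    cc=c.astype(int);m&=(cc[:,0]-cc[:,2]>40)
    img=np.zeros((480,640),np.uint8);img[uv[m][:,1],uv[m][:,0]]=255
    k,l,st,_=cv2.connectedComponentsWithStats(img);i=1+st[1:,4].argmax()
    q=P[m][l[uv[m][:,1],uv[m][:,0]]==i][:,:2].astype(np.float32)
    print(n,"rack",len(q),cv2.minAreaRect(q), q.min(0),q.max(0))
    h=near&(P[:,2]>136)&(P[:,2]<172)&(abs(P[:,0]-495)<40)&(abs(P[:,1]+292)<40)
    q=P[h];print("head",len(q),q.min(0).round(),q.max(0).round(),cv2.minAreaRect(q[:,:2].astype(np.float32)))
    b=h&(cc.max(1)<60);print("dark on head",b.sum(),P[b].mean(0).round(1),uv[b].mean(0).round(1))
    t=near&(P[:,2]>166)&(abs(P[:,0]-495)<40)&(abs(P[:,1]+292)<40);print("top",t.sum(),P[t].mean(0).round(1),P[t].max(0).round(0),cv2.minAreaRect(P[t][:,:2].astype(np.float32)))
    s=near&(P[:,2]>65)&(P[:,2]<112)&(abs(P[:,0]-495)<40)&(abs(P[:,1]+292)<40)&(cc.max(1)-cc.min(1)<40)
    q=P[s][:,:2];A=np.c_[2*q,np.ones(len(q))];
    r=np.linalg.norm
    from scipy.optimize import least_squares
    f=least_squares(lambda p:r(q-p,axis=1)-13,q.mean(0),loss="soft_l1");print("sleeve axis",f.x.round(1),len(q),q.min(0).round(),q.max(0).round())
    w=(abs(P[:,0]-458)<50)&(abs(P[:,1]-293)<50)&(abs(P[:,2]-55)<3);q=P[w][:,:2].astype(np.float32);print("block",cv2.minAreaRect(q))
    w=(abs(P[:,0]-458)<90)&(abs(P[:,1]-293)<90)&(abs(P[:,2]-9)<3)&(cc.max(1)<110);print("plate",cv2.minAreaRect(P[w][:,:2].astype(np.float32)))
E
```

```text
scene rack 907 ((495.9080505371094, -231.67318725585938), (185.0606689453125, 61.260032653808594), 89.99626922607422) [ 465.2726  -324.20312] [ 526.5373  -139.14449]
head 285 [ 478. -309.  136.] [ 507. -271.  172.] ((494.58709716796875, -289.9031677246094), (34.52703857421875, 27.459888458251953), 70.45223236083984)
dark on head 1 [ 479.6 -300.9  136.1] [439. 282.]
top 131 [ 490.8 -293.   171.7] [ 507. -274.  183.] ((494.33013916015625, -291.47235107421875), (31.987958908081055, 26.396373748779297), 72.4880599975586)
sleeve axis [ 495.5 -290.4] 198 [ 479. -304.] [ 499. -283.]
block ((459.07818603515625, 293.5506286621094), (68.4288558959961, 66.07331848144531), 8.554545402526855)
plate ((457.0032043457031, 288.80853271484375), (121.59371948242188, 115.18257904052734), 7.53664493560791)
side rack 307 ((492.6235656738281, -229.18124389648438), (187.1963348388672, 57.26185989379883), 89.86719512939453) [ 464.01126 -322.74435] [ 521.3674  -135.63876]
head 122 [ 478. -305.  137.] [ 508. -266.  172.] ((490.0794982910156, -283.28045654296875), (38.56263732910156, 24.266939163208008), 37.309871673583984)
dark on head 21 [ 492.8 -273.6  149.4] [346.8 192. ]
top 41 [ 492.3 -285.3  171.4] [ 505. -272.  180.] ((492.90240478515625, -284.9091796875), (25.903831481933594, 22.60528564453125), 81.7363510131836)
sleeve axis [ 493.8 -290.3] 100 [ 478. -296.] [ 506. -273.]
block ((457.65802001953125, 293.3177490234375), (63.57698440551758, 65.25444793701172), 10.187545776367188)
plate ((466.9744567871094, 297.73089599609375), (147.9867706298828, 121.33069610595703), 12.996752738952637)
```

```bash
python3 - <<'E'
from h import *
d=[np.load(n+"_pc.npz") for n in("scene","side")];P=np.vstack([x["P"] for x in d])
def mx(x0,x1,y0,y1,zlo=0,zhi=225):
    m=(P[:,0]>x0)&(P[:,0]<x1)&(P[:,1]>y0)&(P[:,1]<y1)&(P[:,2]<zhi)&(P[:,2]>-20);return int(P[m,2].max()) if m.any() else -1
for y in range(-400,400,50): print(y,[mx(x,x+40,y,y+50) for x in range(300,700,40)])
E
```

```text
-400 [4, 5, 120, 176, 197, 185, 167, 130, 109, 103]
-350 [29, 5, 4, 4, 174, 171, 5, 90, 91, 30]
-300 [20, 26, 25, 8, 183, 174, 1, 127, 126, 5]
-250 [6, 28, 17, 6, 114, 112, 2, 85, 62, 93]
-200 [120, 28, 4, 4, 105, 102, 3, 4, 125, 143]
-150 [4, 4, 5, 5, 58, 58, 2, 5, 5, 92]
-100 [4, 60, 62, 5, 5, 4, 4, 5, 187, 181]
-50 [5, 58, 61, 5, 4, 213, 213, 214, 214, 224]
0 [4, 4, 5, 17, 5, 224, 224, 224, 224, 224]
50 [4, 5, 29, 28, 25, 224, 224, 224, 224, 224]
100 [5, 5, 27, 25, 29, 224, 224, 224, 224, 224]
150 [18, 5, 28, 30, 28, 224, 224, 224, 224, 224]
200 [19, 18, 16, 13, 14, 224, 224, 221, 223, 224]
250 [18, 19, 16, 60, 59, 15, 15, 16, 97, 98]
300 [6, 5, 36, 60, 59, 12, 9, 9, 99, 96]
350 [8, 5, 6, 11, 14, 11, 8, 7, 65, 6]
```

>>> jog_arm(plan=[[85,[0,0,-0.5],[0,0,0]],[85,[0.4,0.4,-0.5],[0,0,0]],[85,[0.8,0.8,-0.5],[0,0,0]],[85,[1,1,-0.5],[0,0,0]],[85,[1,1,-0.5],[0,0,0]]])

```text
clock: 0.72
position: [523.5, -101.1, 281.6]
ee_rot: [-0.706, 0.708, 0.0, 0.0]
contact_force: [0.0, 0.8, -0.1]
gripper_width: 85.0
grasp_force: 0.0
```

>>> jog_arm(plan=[[85,[0.5,0.2,0],[0,0,0]],[85,[1,0.3,0],[0,0,0]],[85,[1,0.3,0],[0,0,0]]])

```text
clock: 1.1
position: [494.8, -201.9, 280.7]
ee_rot: [-0.706, 0.708, 0.0, -0.0]
contact_force: [0.1, 0.1, 1.1]
gripper_width: 85.0
grasp_force: 0.0
```

>>> jog_arm(plan=[[85,[0.5,0,-0.2],[0,0,0]],[85,[0.9,0,-0.2],[0,0,0]],[85,[0.9,0,-0.2],[0,0,0]],[85,[0.9,0,-0.2],[0,0,0]]])

```text
clock: 1.6
position: [495.5, -289.1, 300.6]
ee_rot: [0.707, -0.707, -0.001, 0.0]
contact_force: [0.4, -0.1, 0.6]
gripper_width: 85.0
grasp_force: 0.0
```

```bash
python3 - <<'E'
from h import *
from scipy.spatial.transform import Rotation as R
import pickle
s=read_state();im=get_image("wrist");T=np.eye(4);T[:3,:3]=R.from_quat(s["ee_rot"]).as_matrix();T[:3,3]=s["position"]
im["extrinsics"]=T@np.array(im["tool_from_camera"]);pickle.dump(im,open("w1.pkl","wb"));save(im,"w1")
print(s["position"],im["extrinsics"].round(2),im["intrinsics"])
v,u=np.mgrid[0:480,0:640];uv=np.c_[u.ravel(),v.ravel()];P=world(im,uv)
m=(abs(P[:,0]-494)<40)&(abs(P[:,1]+290)<35)&(P[:,2]>157)&(P[:,2]<200)&(im["range_z"].ravel()>0)
q=P[m];print(len(q),q.min(0),q.max(0),uv[m].mean(0))
for lo,hi in((160,166),(166,172),(172,176),(176,183),(168,183)):
    k=(q[:,2]>lo)&(q[:,2]<hi)
    if k.sum()>5:print(lo,hi,k.sum(),q[k].mean(0).round(1),cv2.minAreaRect(q[k][:,:2].astype(np.float32)))
E
```

```text
[ 495.48011232 -289.05897693  300.57585936] [[-1.0000e+00 -0.0000e+00 -0.0000e+00  4.9605e+02]
 [-0.0000e+00  9.6000e-01  2.7000e-01 -3.5637e+02]
 [ 0.0000e+00  2.7000e-01 -9.6000e-01  4.4396e+02]
 [ 0.0000e+00  0.0000e+00  0.0000e+00  1.0000e+00]] [[347.13765077   0.         313.94628285]
 [  0.         347.13765077 237.52664325]
 [  0.           0.           1.        ]]
1145 [ 480.2006407  -307.87676795  157.10209382] [ 509.75220116 -270.57239089  183.10152319] [314.71441048 224.19213974]
160 166 74 [ 496.4 -291.4  162.3] ((498.394287109375, -290.7959899902344), (36.414817810058594, 21.98021125793457), 61.09695053100586)
166 172 527 [ 495.  -292.9  170.1] ((495.03302001953125, -290.880615234375), (30.453784942626953, 23.828073501586914), 72.67587280273438)
172 176 460 [ 495.  -291.5  173.8] ((494.5614929199219, -292.3654479980469), (23.114458084106445, 20.310733795166016), 77.08231353759766)
176 183 54 [ 495.1 -291.4  180.8] ((495.64739990234375, -289.1941223144531), (9.998169898986816, 5.297872066497803), 72.14068603515625)
168 183 1008 [ 495.  -292.1  172.4] ((494.9380187988281, -291.18743896484375), (29.869234085083008, 23.757564544677734), 73.02285766601562)
```

View pics/w1.png

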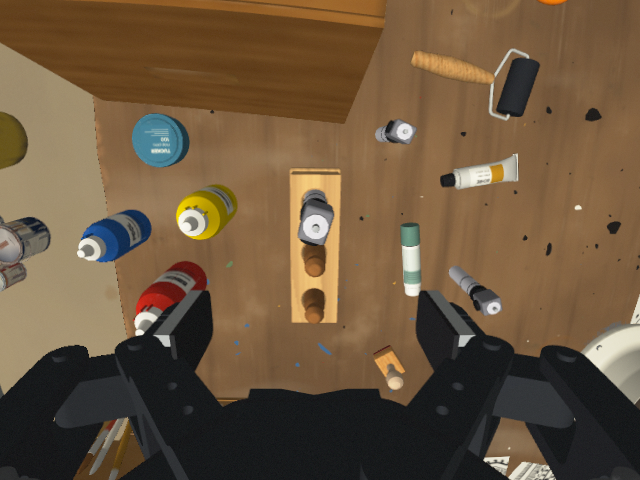

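Wrist view: rack mast head at (316,222), seen from above, with its long axis at 73° from world x, so head yaw is −17°; handles at (313,260) and (313,303). I'll turn 17°, lower and grip across head x.

>>> jog_arm(plan=[[85,[0.01,0,0.2],[0,0,0.14]],[85,[0.02,0.005,0.5],[0,0,0.283]],[85,[0.02,0.005,0.8],[0,0,0.283]],[85,[0.02,0.005,0.8],[0,0,0.283]],[85,[0.02,0.005,0.8],[0,0,0.283]]])

```text
clock: 2.28
position: [495.5, -291.7, 222.8]
ee_rot: [-0.596, 0.803, -0.001, 0.0]
contact_force: [0.1, 0.5, -0.2]
gripper_width: 85.2
grasp_force: 0.0
```

>>> jog_arm(plan=[[85,[0,0,0.4],[0,0,0]],[85,[0,0,0.87],[0,0,0]],[85,[0,0,0.87],[0,0,0]],[85,[0,0,0.87],[0,0,0]]])

```text
clock: 2.78
position: [496.3, -292.7, 137.0]
ee_rot: [-0.595, 0.803, -0.002, 0.001]
contact_force: [0.7, 0.0, 0.8]
gripper_width: 85.0
grasp_force: 0.0
```

>>> jog_arm(plan=[[85,[-0.01,0.013,0.03],[0,0,0]],[50,[-0.01,0.013,0.03],[0,0,0]],[20,[-0.01,0.013,0.03],[0,0,0]],[15,[-0.01,0.013,0.03],[0,0,0]],[15,[-0.01,0.013,0.03],[0,0,0]],[15,[-0.01,0.013,0.03],[0,0,0]],[15,[-0.01,0.013,0.03],[0,0,0]],[15,[-0.01,0.013,0.03],[0,0,0]]])

```text
clock: 3.78
position: [493.9, -290.9, 132.1]
ee_rot: [-0.595, 0.804, -0.001, 0.0]
contact_force: [-0.9, 0.7, 5.2]
gripper_width: 23.7
grasp_force: 63.6
```

>>> jog_arm(plan=[[15,[0,0,-0.1],[0,0,0]],[15,[0,0,-0.25],[0,0,0]],[15,[0,0,-0.4],[0,0,0]],[15,[0,0,-0.6],[0,0,0]],[15,[0,0,-0.8],[0,0,0]],[15,[0,0,-0.8],[0,0,0]],[15,[0,0,-0.8],[0,0,0]]])

```text
clock: 4.65
position: [492.5, -290.0, 210.4]
ee_rot: [-0.595, 0.804, 0.001, -0.0]
contact_force: [-0.4, 1.3, -5.5]
gripper_width: 23.1
grasp_force: 60.2
```

```bash
python3 - <<'E'
from h import *
s=read_state();print({k:np.round(s[k],3) for k in("position","ee_rot","joints","contact_force","gripper_width")})
im=get_image("side");save(im,"d2",(280,130,420,260),4)
E
```

```text
{'position': array([ 492.526, -290.045,  210.38 ]), 'ee_rot': array([-0.595,  0.804,  0.001, -0.   ]), 'joints': array([-2.490e-01,  3.120e-01, -1.560e-01, -1.000e-03, -1.106e+00,
       -4.700e-02]), 'contact_force': array([-0.424,  1.337, -5.548]), 'gripper_width': np.float64(23.139)}
```

View pics/d2.png

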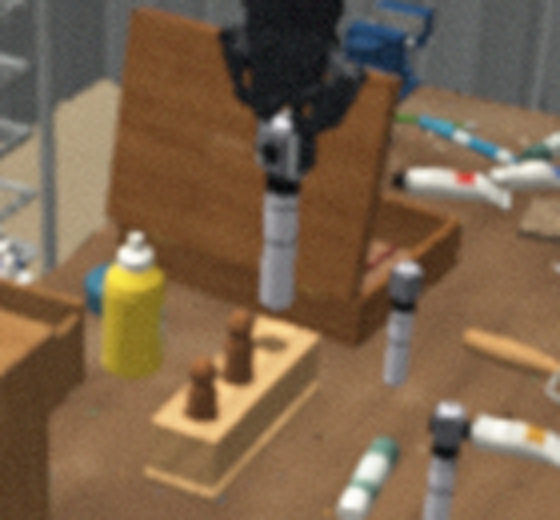

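The mast is out (crop 280,230), upright, with its button towards the camera at (272,150). I'll carry it in front of the chest.

>>> jog_arm(plan=[[15,[0,0.15,0],[0,0,0]],[15,[0,0.4,0],[0,0,0]],[15,[0,0.7,0],[0,0,0]],[15,[-0.3,0.79,0],[0,0,0]],[15,[-0.65,0.9,0],[0,0,0]],[15,[-1,1,0],[0,0,0]]])

```text
clock: 5.45
position: [425.4, -164.8, 210.9]
ee_rot: [-0.595, 0.804, 0.001, -0.0]
contact_force: [0.8, 0.4, -5.5]
gripper_width: 23.0
grasp_force: 60.2
```

>>> jog_arm(plan=[[15,[-0.3,0.09,0],[0,0,0]],[15,[-0.65,0.2,0],[0,0,0]],[15,[-1,0.305,0],[0,0,0]]])

```text
clock: 5.82
position: [425.5, -60.4, 211.0]
ee_rot: [-0.595, 0.804, 0.0, -0.0]
contact_force: [1.1, 0.3, -5.3]
gripper_width: 23.0
grasp_force: 60.2
```

>>> jog_arm(plan=[[15,[-0.3,0.09,0],[0,0,0]],[15,[-0.65,0.2,0],[0,0,0]],[15,[-1,0.305,0],[0,0,0]]])

```text
clock: 6.2
position: [425.7, 43.8, 211.0]
ee_rot: [-0.595, 0.804, 0.0, -0.001]
contact_force: [0.4, -0.2, -5.6]
gripper_width: 23.2
grasp_force: 60.3
```

>>> jog_arm(plan=[[15,[-0.3,0.09,0],[0,0,0]],[15,[-0.65,0.2,0],[0,0,0]],[15,[-1,0.305,0],[0,0,0]],[15,[-1,0.305,0],[0,0,0]]])

```text
clock: 6.7
position: [426.5, 149.2, 211.0]
ee_rot: [-0.596, 0.803, 0.0, -0.0]
contact_force: [-0.3, -1.3, -5.6]
gripper_width: 23.3
grasp_force: 60.4
```

>>> jog_arm(plan=[[15,[-0.3,0.09,0],[0,0,0]],[15,[-0.65,0.2,0],[0,0,0]],[15,[-0.95,0.29,0],[0,0,0]],[15,[-0.95,0.29,0],[0,0,0]]])

```text
clock: 7.2
position: [426.7, 247.8, 210.8]
ee_rot: [-0.596, 0.803, -0.0, -0.0]
contact_force: [0.5, -0.2, -5.7]
gripper_width: 23.3
grasp_force: 60.5
```

>>> jog_arm(plan=[[15,[-0.25,-0.08,0],[0,0,0]],[15,[-0.52,-0.175,0],[0,0,0]],[15,[-0.52,-0.175,0],[0,0,0]],[15,[-0.52,-0.175,0],[0,0,0]]])

```text
clock: 7.7
position: [458.3, 290.1, 210.6]
ee_rot: [-0.595, 0.804, -0.0, -0.001]
contact_force: [-1.1, -0.3, -6.3]
gripper_width: 23.2
grasp_force: 60.4
```

```bash
python3 - <<'E'
from h import *
from scipy.spatial.transform import Rotation as R
from scipy.optimize import least_squares
import pickle
s=read_state();print({k:np.round(s[k],3) for k in("position","ee_rot","joints")})
v,u=np.mgrid[0:480,0:640];uv=np.c_[u.ravel(),v.ravel()]
ims=[]
for n in("scene","side"):
    im=get_image(n);P=world(im,uv);c=im["img"].reshape(-1,3).astype(int)
    for lo,hi in((93,125),(125,165),(165,195)):
        m=(abs(P[:,0]-458)<30)&(abs(P[:,1]-293)<30)&(P[:,2]>lo)&(P[:,2]<hi);q=P[m]
        if m.sum()<8: continue
        f=least_squares(lambda p:np.linalg.norm(q[:,:2]-p,axis=1)-13,[458,293],loss="soft_l1");print(n,lo,m.sum(),"axis",f.x.round(1),"zmin",q[:,2].min().round())
    # socket before the arm came: dark hole vs block top
    old=pickle.load(open(n+".pkl","rb"));ims.append(cv2.resize(im["img"][170:270,190:310] if n=="scene" else im["img"][265:385,190:310],(380,360)))
    Po=world(old,uv);m=(abs(Po[:,0]-458)<45)&(abs(Po[:,1]-293)<45)&(abs(Po[:,2]-55)<2.5);q=Po[m][:,:2].astype(np.float32);hull=cv2.convexHull(q)[:,0]
    print(n,"block rect",cv2.minAreaRect(q))
    # hole points: below 50 and surrounded
    img=np.zeros((480,640),np.uint8);img[uv[m][:,1],uv[m][:,0]]=255
    k=cv2.morphologyEx(img,cv2.MORPH_CLOSE,np.ones((3,3)))
    cs,hi=cv2.findContours(k,cv2.RETR_CCOMP,cv2.CHAIN_APPROX_NONE)
    K,D=np.array(old["intrinsics"]),np.array(old["distortion"]);E=np.array(old["extrinsics"])
    for ct,h in zip(cs,hi[0]):
        if h[3]>=0 and len(ct)>8:
            e=cv2.fitEllipse(ct);nn=cv2.undistortPoints(ct.astype(float),K,D).reshape(-1,2)
            r=np.c_[nn,np.ones(len(nn))]@E[:3,:3].T;p=E[:3,3]+r*((55-E[2,3])/r[:,2])[:,None]
            print(n,"hole",len(ct),e,cv2.minEnclosingCircle(p[:,:2].astype(np.float32)))
cv2.imwrite("pics/arr.png",np.hstack(ims)[:,:,::-1])
E
```

```text
{'position': array([458.279, 290.114, 210.611]), 'ee_rot': array([-0.595,  0.804, -0.   , -0.001]), 'joints': array([ 0.863,  0.263, -0.225, -0.   , -1.086, -1.16 ])}
scene 93 71 axis [460.9 291.3] zmin 95.0
scene 125 124 axis [460.9 289. ] zmin 125.0
scene 165 99 axis [461.3 289.8] zmin 165.0
scene block rect ((459.07818603515625, 293.5506286621094), (68.4288558959961, 66.07331848144531), 8.554545402526855)
scene hole 21 ((247.7614288330078, 223.38137817382812), (5.375397682189941, 8.817215919494629), 83.474853515625) ((457.2991638183594, 291.18756103515625), 16.090394973754883)
side 93 105 axis [458.5 288.7] zmin 96.0
side 125 162 axis [458.7 288.7] zmin 126.0
side 165 127 axis [458.8 289.1] zmin 165.0
side block rect ((457.2452392578125, 292.521728515625), (63.20281982421875, 65.38379669189453), 11.62806510925293)
side hole 33 ((249.2714080810547, 334.6610412597656), (9.951869010925293, 12.930935859680176), 81.33016967773438) ((455.13970947265625, 295.4395446777344), 16.757932662963867)
```

View pics/arr.png

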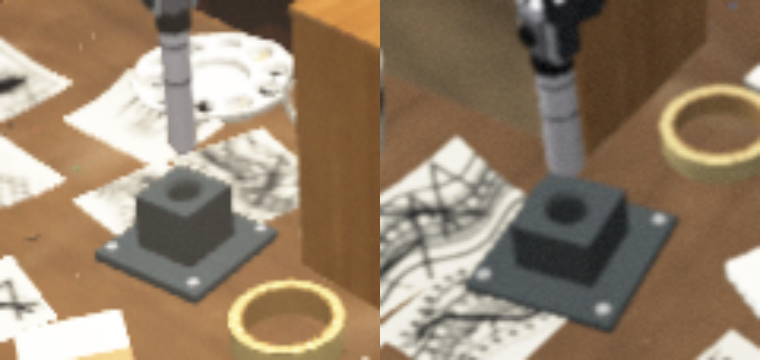

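The mast hangs over the socket, with its tip at scene crop (182,150) and the hole at (183,189) / side crop (567,209). Both views agree it needs about (−1.5, +3.5) mm. I'll shift and lower the tip into the mouth.

>>> jog_arm(plan=[[15,[-0.029,0.025,0],[0,0,0]],[15,[-0.029,0.025,0.1],[0,0,0]],[15,[-0.029,0.025,0.2],[0,0,0]],[15,[-0.029,0.025,0.3],[0,0,0]],[15,[-0.029,0.025,0.37],[0,0,0]],[15,[-0.029,0.025,0.42],[0,0,0]],[15,[-0.029,0.025,0.46],[0,0,0]],[15,[-0.029,0.025,0.46],[0,0,0]],[15,[-0.029,0.025,0.46],[0,0,0]]])

```text
clock: 8.93
position: [457.7, 295.4, 165.6]
ee_rot: [-0.595, 0.804, -0.0, 0.0]
contact_force: [-1.0, -0.5, -6.0]
gripper_width: 23.8
grasp_force: 60.4
```

>>> jog_arm(plan=[[15,[0,0,0.04],[0,0,0]],[15,[0,0,0.08],[0,0,0]],[15,[0,0,0.12],[0,0,0]],[15,[0,0,0.12],[0,0,0]],[15,[0,0,0.12],[0,0,0]]])

```text
clock: 9.55
position: [457.6, 295.3, 153.3]
ee_rot: [-0.595, 0.804, -0.0, -0.0]
contact_force: [0.6, -0.7, -6.2]
gripper_width: 23.4
grasp_force: 60.4
```

Free so far: foot is at ~35 mm, inside the bore, with no side load. Continuing to the floor.

>>> jog_arm(plan=[[15,[0,0,0.04],[0,0,0]],[15,[0,0,0.08],[0,0,0]],[15,[0,0,0.12],[0,0,0]],[15,[0,0,0.16],[0,0,0]],[15,[0,0,0.18],[0,0,0]],[15,[0,0,0.18],[0,0,0]],[15,[0,0,0.18],[0,0,0]]])

```text
clock: 10.42
position: [457.6, 295.3, 135.3]
ee_rot: [-0.595, 0.804, -0.0, -0.0]
contact_force: [-0.0, -0.2, -5.8]
gripper_width: 23.5
grasp_force: 60.5
```

>>> jog_arm(plan=[[15,[0,0,0.01],[0,0,0]],[15,[0,0,0.02],[0,0,0]],[15,[0,0,0.03],[0,0,0]],[15,[0,0,0.035],[0,0,0]],[15,[0,0,0.035],[0,0,0]]])

```text
clock: 11.05
position: [457.7, 295.4, 132.2]
ee_rot: [-0.595, 0.804, -0.0, 0.0]
contact_force: [-1.2, -0.8, -1.1]
gripper_width: 23.4
grasp_force: 61.4
```

Weight is off the wrist: the mast is on the floor. Release, then turn 90° in place.

>>> jog_arm(plan=[[15,[0,0,0],[0,0,0]],[40,[0,0,0],[0,0,0]],[75,[0,0,0],[0,0,0]],[75,[0,0,0],[0,0,0]],[75,[0,0,0],[0,0,-0.15]],[75,[0,0,0],[0,0,-0.32]],[75,[0,0,0],[0,0,-0.48]],[75,[0,0,0],[0,0,-0.63]],[75,[0,0,0],[0,0,-0.75]],[75,[0,0,0],[0,0,-0.75]]])

```text
clock: 12.3
position: [457.8, 295.5, 131.9]
ee_rot: [0.857, -0.516, 0.0, -0.0]
contact_force: [-0.3, -0.2, 1.0]
gripper_width: 74.6
grasp_force: 0.0
```

```bash
python3 - <<'E'
from h import *
import pickle
s=read_state();print({k:np.round(s[k],3) for k in("position","ee_rot","joints")})
v,u=np.mgrid[0:480,0:640];uv=np.c_[u.ravel(),v.ravel()];ims=[]
from scipy.optimize import least_squares
for n in("scene","side"):
    im=get_image(n);P=world(im,uv)
    m=(abs(P[:,0]-458)<30)&(abs(P[:,1]-293)<30)&(P[:,2]>62)&(P[:,2]<112);q=P[m]
    f=least_squares(lambda p:np.linalg.norm(q[:,:2]-p,axis=1)-13,[458,293],loss="soft_l1");print(n,m.sum(),f.x.round(1))
    ims.append(cv2.resize(im["img"][170:270,190:310] if n=="scene" else im["img"][265:385,190:310],(380,360)))
cv2.imwrite("pics/home.png",np.hstack(ims)[:,:,::-1])
E
```

```text
{'position': array([457.765, 295.462, 131.918]), 'ee_rot': array([ 0.857, -0.516,  0.   , -0.   ]), 'joints': array([ 0.871,  0.344, -0.328,  0.   , -0.898, -0.383])}
scene 132 [460.2 295.2]
side 171 [457.7 293.3]
```

View pics/home.png

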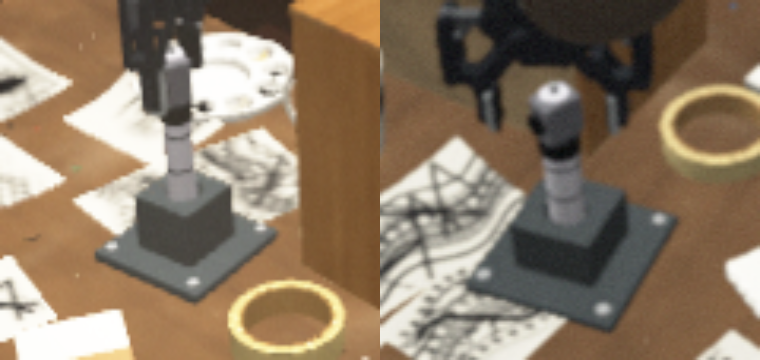

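The mast stands in the socket (scene crop 181,160; side 560,190), head folded, gripper open around it. Turning the other 45°, then squeezing along head y.

>>> jog_arm(plan=[[75,[0,0,0],[0,0,-0.17]],[75,[0,0,0],[0,0,-0.34]],[75,[0,0,0],[0,0,-0.51]],[75,[0,0,0],[0,0,-0.66]],[75,[0,0,0],[0,0,-0.75]],[75,[0,0,0],[0,0,-0.75]],[75,[0,0,0],[0,0,-0.75]]])

```text
clock: 13.28
position: [457.6, 295.3, 131.8]
ee_rot: [0.989, -0.149, 0.0, -0.0]
contact_force: [-0.1, 0.1, 0.1]
gripper_width: 75.1
grasp_force: 0.0
```

>>> jog_arm(plan=[[50,[0,0,0],[0,0,0]],[38,[0,0,0],[0,0,0]],[22,[0,0,0],[0,0,0]],[22,[0,0,0],[0,0,0]],[22,[0,0,0],[0,0,0]],[22,[0,0,0],[0,0,0]],[22,[0,0,0],[0,0,0]]])

```text
clock: 14.15
position: [457.7, 295.1, 132.3]
ee_rot: [0.989, -0.148, 0.0, 0.0]
contact_force: [-0.3, -2.1, 4.5]
gripper_width: 29.3
grasp_force: 59.7
```

29.3 mm: button is flush. Pull up.

>>> jog_arm(plan=[[22,[0,0,-0.06],[0,0,0]],[22,[0,0,-0.14],[0,0,0]],[22,[0,0,-0.24],[0,0,0]],[22,[0,0,-0.34],[0,0,0]],[22,[0,0,-0.44],[0,0,0]],[22,[0,0,-0.54],[0,0,0]],[22,[0,0,-0.64],[0,0,0]],[22,[0,0,-0.7],[0,0,0]],[22,[0,0,-0.7],[0,0,0]],[22,[0,0,-0.7],[0,0,0]]])

```text
clock: 15.4
position: [457.6, 295.3, 201.8]
ee_rot: [0.989, -0.148, 0.0, -0.0]
contact_force: [1.2, -0.5, -1.0]
gripper_width: 29.1
grasp_force: 59.7
```

```bash
cat > chk.py <<'E'
from h import *
import sys
from scipy.optimize import least_squares
s=read_state();print({k:np.round(s[k],2) for k in("position","contact_force","gripper_width")})
v,u=np.mgrid[0:480,0:640];uv=np.c_[u.ravel(),v.ravel()];ims=[]
for n in("scene","side"):
    im=get_image(n);P=world(im,uv);c=im["img"].reshape(-1,3).astype(int)
    m=(abs(P[:,0]-458)<25)&(abs(P[:,1]-293)<25)&(P[:,2]>112)&(P[:,2]<185)
    k=m&(c.max(1)<70);print(n,"collar dark z",np.percentile(P[k,2],[3,20,50,80,97]).round(1) if k.any() else 0)
    for lo,hi in((62,90),(90,112)):
        q=P[(abs(P[:,0]-458)<30)&(abs(P[:,1]-293)<30)&(P[:,2]>lo)&(P[:,2]<hi)]
        f=least_squares(lambda p:np.linalg.norm(q[:,:2]-p,axis=1)-13,[458,293],loss="soft_l1");print(n,lo,f.x.round(1))
    ims.append(cv2.resize(im["img"][130:270,190:310] if n=="scene" else im["img"][225:365,190:310],(390,455)))
cv2.imwrite(f"pics/{sys.argv[1]}.png",np.hstack(ims)[:,:,::-1])
E
python3 chk.py up1
```

```text
{'position': array([457.58, 295.32, 201.77]), 'contact_force': array([ 1.16, -0.5 , -1.01]), 'gripper_width': np.float64(29.06)}
scene collar dark z [122.8 125.1 129.6 134.  135.7]
scene 62 [460.8 296.2]
scene 90 [459.9 295.8]
side collar dark z [119.1 124.5 130.8 133.3 134.6]
side 62 [457.5 293.4]
side 90 [457.8 293.8]
```

View pics/up1.png

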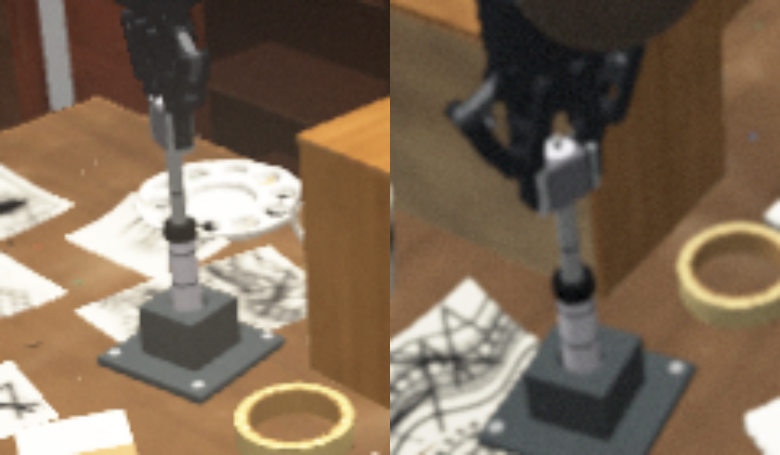

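Rod drawn out (~70 mm), the collar stays low at scene crop (178,230) and the foot is in the socket. Now the last 10 mm, feeling for the stop.

>>> jog_arm(plan=[[22,[0,0,-0.03],[0,0,0]],[22,[0,0,-0.06],[0,0,0]],[22,[0,0,-0.09],[0,0,0]],[22,[0,0,-0.09],[0,0,0]],[22,[0,0,-0.09],[0,0,0]]])

```text
clock: 16.12
position: [457.6, 295.3, 211.0]
ee_rot: [0.989, -0.148, 0.0, -0.0]
contact_force: [-0.3, -0.3, -2.1]
gripper_width: 29.5
grasp_force: 59.5
```

>>> jog_arm(plan=[[22,[0,0,-0.01],[0,0,0]],[22,[0,0,-0.015],[0,0,0]],[22,[0,0,-0.015],[0,0,0]],[22,[0,0,-0.015],[0,0,0]]])

```text
clock: 16.62
position: [457.6, 295.3, 212.3]
ee_rot: [0.989, -0.148, 0.0, -0.0]
contact_force: [-0.0, 0.1, -1.6]
gripper_width: 29.3
grasp_force: 59.6
```

>>> jog_arm(plan=[[22,[0,0,-0.01],[0,0,0]],[22,[0,0,-0.02],[0,0,0]],[22,[0,0,-0.02],[0,0,0]],[22,[0,0,-0.02],[0,0,0]],[22,[0,0,-0.02],[0,0,0]]])

```text
clock: 17.25
position: [457.5, 295.3, 214.2]
ee_rot: [0.989, -0.148, -0.0, 0.0]
contact_force: [0.1, -0.1, -5.4]
gripper_width: 29.2
grasp_force: 59.5
```

```bash
python3 chk.py up2
```

```text
{'position': array([457.47, 295.27, 214.16]), 'contact_force': array([ 0.1 , -0.07, -5.35]), 'gripper_width': np.float64(29.19)}
scene collar dark z [124.  126.7 130.4 134.8 137. ]
scene 62 [459.9 296.2]
scene 90 [459.3 296. ]
side collar dark z [122.3 126.3 132.4 134.9 137.2]
side 62 [457.2 293.6]
side 90 [457.7 293.9]
```

Force is now the full mast weight, so it is at the second stop, and the foot is ~2 mm off the floor (collar rose ~1–2 mm). The sleeve is upright, at rest and held.

```bash
python3 -c "
from bench import *
print(job_done())"
```

```text
the job is handed in; nothing more can be done
None
```

The job is handed in: the mast stands in the socket drawn out to its second stop, foot about 2 mm off the floor, still held by the head with the button pressed; no verdict came back.

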